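# Unload the specimen-plate dryer into the carrying caddy

### The arm

A 6-joint arm with a two-finger parallel gripper is mounted at the origin on the work surface. World frame = base frame: x ahead of the robot, y to its left, z up, the work surface at z = 0. Lengths are in m, angles in rad, forces in N, time in s.
With the tool pointing down it reaches from about 0.425 to 0.95 m from the base axis. Payload 3.5 kg.
Tool frame: the origin (TCP) lies on the centre line of the jaws, within the pads' length; the fingertips stand 19 mm ahead of it and the grasp point (between the pads) is the TCP; z points along the fingers, y is the line along which they close (so a half turn about z gives the same grasp; the last joint's range is limited). The gripper opens to 85 mm and grips with 20 to 120 N. Pads are 22 mm wide; open, the fingers measure 114 mm over their backs; the gripper's body (76 mm by 85 mm) begins 54 mm behind the grasp point. The pads swing forward as they close: fully open they stand 13 mm farther back than shut.
Start: joints at [-1.272, 0.286, 1.577, -0, 1.279, -0.15], TCP at [0.293, -0.608, 0.25] pointing down, gripper open.
Joint ranges: [-2.77, 2.77], [-0.9, 2.22], [0.21, 2.48], [-1.53, 4.67], [0.24, 2.81], [-2.84, 2.84]. Speed limits (rad/s): [2.79, 2.79, 3.14, 3.14, 3.14, 3.14].

### API

Orientations are given as a unit quaternion [x, y, z, w].
In Python, from plant import ctrl, imaging gives the robot as it stands. The module is installed in compiled form; this text tells all that it offers.
- The arm moves only by the shell command python3 -m handwheel 'ROWS' [OPENING] [FORCE]. ROWS is JSON, one flat list of numbers, 6 for each row, row after row: the shift along the world's x, y, z in units of 150 mm (1.0 is 150 mm), then the turn, a rotation vector about the world's x, y, z in units of 90 degrees (1.0 is 90 degrees). In form: [tx, ty, tz, rx, ry, rz, tx, ty, tz, rx, ry, rz, ...]. A call has 1 to 5 rows; each row shifts and turns the commanded pose from where the row before left it; what a row does not reach is not made up. A row lasts 1/12 s, in which the tool goes at most 41.7 mm and 7.16 degrees, less where a joint would pass 70% of its speed; a pose out of reach is approached as far as the arm can. A call with a number of a shift or a turn outside -1 to 1 is refused whole. A call with a gripper value outside its range is refused whole. OPENING is the opening, from 0 (shut) to 1 (fully open), set as the call begins (- or left out, the last holds). The fingers move at their own pace and stop on an object; FORCE is the grip in N (left out, the last holds). Time passes only in rows, so rows that do not move let the fingers close. It gives the time, the measured TCP pose, the force, the opening and the grip force at its end, in the units of the state.
- ctrl.get_state(): the state, without advancing time (a new reading comes with each control period).
- imaging.read_camera(name): name is "side" or "top"; returns (picture, depth): 400x640x3 uint8, blue, green, red; 400x640 float32, m along the optical axis (not along the pixel's ray), 0 where there is no reading.
- imaging.get_calibration(name): a dict with "fovy" (degrees; the focal length in pixels is half the picture's height over the tangent of half this angle, whatever the lens; pixels are square), "cx", "cy" (the principal point, pixels), "R" (3x3) and "t" (3): a world point X has camera coordinates R X + t. Camera axes: x right, y down, z forward; pixel columns grow to the right and rows downward; lengths in m; the calibration is good to about 2 mm. A picture is of the moment at which its call begins. get_calibration takes no time and is no camera call.
- ctrl.sign_off(): hands the job in; it is judged then, once.
The state is a dict: "time": time; "qpos": joint angles; "dq": joint speeds; "joint_efforts": joint torques, N m; "eef_pos": TCP position; "tcp_rot": TCP orientation; "contact_force": force on the tool from outside, world axes, zero at the start; "wrist_torque": the same for the moment, N m; "opening": opening from 0.0 (shut) to 1.0 (fully open); "finger_force": force on a finger pad.
Only numpy, scipy, OpenCV 4.12 (cv2) and the standard library are available. Lean on these libraries where they do the work, as an engineer would, in place of code of your own. Each camera call takes 0.05 s, during which the arm holds its last target. There are 200 camera calls.

### The job

First turn the dryer's spring-return switch clockwise to its stop and let it spring back, with all the plates still in the dryer. Then slide each specimen plate up out of the dryer and set it, without dropping it, upright and fully down in a slot of its own in the carrying caddy. Only when every plate is in the caddy, press the desk bell's plunger right down and release it; leave the mouse, wash bottle and dishes alone.

Things in the scene. Friction and masses are not known exactly. Their poses are not given: they have to be found in the camera images.
- plate0: specimen plate: thin frame with three glass slides, 90 mm wide (its x) x 8 mm thick (its y) x 110 mm tall (its z), 120 g; origin at the centre of its bottom edge. Stands upright in a dryer slot on the deck, top edge free to be gripped across the 8 mm. Only some of plate0..plate4 are present (None: absent or held)
- plate1: specimen plate: thin frame with three glass slides, 90 mm wide (its x) x 8 mm thick (its y) x 110 mm tall (its z), 120 g; origin at the centre of its bottom edge. Stands upright in a dryer slot on the deck, top edge free to be gripped across the 8 mm. Only some of plate0..plate4 are present (None: absent or held)
- plate2: specimen plate: thin frame with three glass slides, 90 mm wide (its x) x 8 mm thick (its y) x 110 mm tall (its z), 120 g; origin at the centre of its bottom edge. Stands upright in a dryer slot on the deck, top edge free to be gripped across the 8 mm. Only some of plate0..plate4 are present (None: absent or held)
- plate3: specimen plate: thin frame with three glass slides, 90 mm wide (its x) x 8 mm thick (its y) x 110 mm tall (its z), 120 g; origin at the centre of its bottom edge. Stands upright in a dryer slot on the deck, top edge free to be gripped across the 8 mm. Only some of plate0..plate4 are present (None: absent or held)
- plate4: specimen plate: thin frame with three glass slides, 90 mm wide (its x) x 8 mm thick (its y) x 110 mm tall (its z), 120 g; origin at the centre of its bottom edge. Stands upright in a dryer slot on the deck, top edge free to be gripped across the 8 mm. Only some of plate0..plate4 are present (None: absent or held)
- dryer: fixed plate dryer, white base 150 (x) x 310 (y) x 30 mm, origin at centre of underside. Deck at z = 30 mm with five plate slots at its y = -115, -75, -35, 5, 45 mm; each 13 mm wide in y, between dividers at both ends of the plate (vertical to z = 70 mm, then 45 degree peaks to 84 mm). Grey switch pod at its +y end (y = 79 to 153 mm), top at z = 80 mm
- switch_grip (a point): middle of the switch's bar grip, on its turning axis, at dryer x = 0, y = 116, z = 111 mm. Bar 46 mm long (along the point's x), 14 mm wide (its y), 34 mm tall, top 11 mm above this point; round flange 44 mm across from 22 mm below it; turns with the switch
- switch (a joint): angle of the spring-return switch, rad: 0 at rest (bar along dryer x), grows clockwise seen from above, stop at 1.0; springs back when released (0.14 N m at the stop)
- caddy: loose metal caddy, 122 (x) x 227 (y) mm, 0.95 kg, floor 8 mm thick, origin at centre of underside. Five slots as in the dryer, 13 mm wide in y, 106 mm long in x between end walls (to z = 53 mm, lip flared out above to 70 mm); dividers vertical to z = 48 mm, then 45 degree peaks to 62 mm. A plate stands in it with its wide side along caddy x
- caddy_slot0 (a point): centre of slot 0 of the caddy at its floor (caddy y = -80 mm, z = 8 mm), where the bottom edge of a plate comes to rest; axes as the caddy
- caddy_slot1 (a point): centre of slot 1 of the caddy at its floor (caddy y = -40 mm, z = 8 mm), where the bottom edge of a plate comes to rest; axes as the caddy
- caddy_slot2 (a point): centre of slot 2 of the caddy at its floor (caddy y = 0 mm, z = 8 mm), where the bottom edge of a plate comes to rest; axes as the caddy
- caddy_slot3 (a point): centre of slot 3 of the caddy at its floor (caddy y = 40 mm, z = 8 mm), where the bottom edge of a plate comes to rest; axes as the caddy
- caddy_slot4 (a point): centre of slot 4 of the caddy at its floor (caddy y = 80 mm, z = 8 mm), where the bottom edge of a plate comes to rest; axes as the caddy
- bell: loose steel desk bell, dome 86 mm across and 56 mm high on a black foot, origin at the centre of its underside, 0.3 kg; the plunger head is above its centre
- bell_top (a point): top of the bell's plunger head (disc 22 mm across), 78 mm above the table at rest
- bell_plunger (a joint): how far the bell's plunger is pressed, m: 0 at rest, stop at 0.008; about 5.5 N at the stop; springs back
- mouse: black computer mouse, 105 x 60 x 32 mm, bystander, origin at the centre of its underside
- wash_bottle: white bottle, 64 mm across, 150 mm tall, bystander, origin at the centre of its underside
- dishes: stack of three clear round dishes, 94 mm across, 45 mm tall, bystander, origin at the centre of its underside
Mind the look-alikes: they are no part of the job. What is shaped like the plate1 but pink is not meant.

How it is judged:
On the way, in this order (a step that is already met when the one before it is completed fails the run):
1. the switch is turned to its stop (over 0.9 rad), all plates still in the dryer (value of joint switch above 0.9 rad and z of each of plate0, plate1, plate2, plate3, plate4 in the frame of dryer below 0.04 m and y of each of plate0, plate1, plate2, plate3, plate4 in the frame of dryer above -0.15 m and horizontal distance between each of plate0, plate1, plate2, plate3, plate4 and dryer below 0.15 m), for 0.1 s.
2. the switch has sprung back (under 0.15 rad), all plates still in the dryer (value of joint switch below 0.15 rad and z of each of plate0, plate1, plate2, plate3, plate4 in the frame of dryer below 0.04 m and y of each of plate0, plate1, plate2, plate3, plate4 in the frame of dryer above -0.15 m and horizontal distance between each of plate0, plate1, plate2, plate3, plate4 and dryer below 0.15 m), for 0.2 s.
3. every plate stands fully down in a slot of the caddy, let go (x of plate0 in the frame of caddy between -0.012 and 0.012 m and y of plate0 in the frame of caddy between -0.095 and 0.095 m and z of plate0 in the frame of caddy between 0 and 0.015 m and angle between the x axis of each of plate0, plate1, plate2, plate3, plate4 and the x axis of caddy, either way round below 0.2 rad and angle between each of plate0, plate1, plate2, plate3, plate4's own z axis and vertical below 0.2 rad and x of plate1 in the frame of caddy between -0.012 and 0.012 m and y of plate1 in the frame of caddy between -0.095 and 0.095 m and z of plate1 in the frame of caddy between 0 and 0.015 m and x of plate2 in the frame of caddy between -0.012 and 0.012 m and y of plate2 in the frame of caddy between -0.095 and 0.095 m and z of plate2 in the frame of caddy between 0 and 0.015 m and x of plate3 in the frame of caddy between -0.012 and 0.012 m and y of plate3 in the frame of caddy between -0.095 and 0.095 m and z of plate3 in the frame of caddy between 0 and 0.015 m and x of plate4 in the frame of caddy between -0.012 and 0.012 m and y of plate4 in the frame of caddy between -0.095 and 0.095 m and z of plate4 in the frame of caddy between 0 and 0.015 m and contact force between the fingers and plate0 below 0.1 N and contact force between the fingers and plate1 below 0.1 N and contact force between the fingers and plate2 below 0.1 N and contact force between the fingers and plate3 below 0.1 N and contact force between the fingers and plate4 below 0.1 N), for 0.2 s.
4. the bell's plunger is pressed to its stop (over 6.5 mm) (value of joint bell_plunger above 0.0065 m), for 0.05 s.
At the end, for the whole second after the job is handed in: Every plate present stands in a caddy slot: bottom edge within 7 mm of the floor, within 12 mm of the slot's middle lengthwise, within 0.2 rad of upright and of the slot's direction, let go; the switch is back (under 0.15 rad), the bell's plunger is up (under 1.5 mm); caddy and bell stand upright (x of plate0 in the frame of caddy between -0.012 and 0.012 m and y of plate0 in the frame of caddy between -0.095 and 0.095 m and z of plate0 in the frame of caddy between 0 and 0.015 m and angle between the x axis of each of plate0, plate1, plate2, plate3, plate4 and the x axis of caddy, either way round below 0.2 rad and angle between each of plate0, plate1, plate2, plate3, plate4's own z axis and vertical below 0.2 rad and x of plate1 in the frame of caddy between -0.012 and 0.012 m and y of plate1 in the frame of caddy between -0.095 and 0.095 m and z of plate1 in the frame of caddy between 0 and 0.015 m and x of plate2 in the frame of caddy between -0.012 and 0.012 m and y of plate2 in the frame of caddy between -0.095 and 0.095 m and z of plate2 in the frame of caddy between 0 and 0.015 m and x of plate3 in the frame of caddy between -0.012 and 0.012 m and y of plate3 in the frame of caddy between -0.095 and 0.095 m and z of plate3 in the frame of caddy between 0 and 0.015 m and x of plate4 in the frame of caddy between -0.012 and 0.012 m and y of plate4 in the frame of caddy between -0.095 and 0.095 m and z of plate4 in the frame of caddy between 0 and 0.015 m and value of joint switch below 0.15 rad and value of joint bell_plunger below 0.0015 m and angle between each of caddy, bell's own z axis and vertical below 0.1 rad); the robot touches nothing.
It fails at once if a plate tips over (more than 45 degrees) (angle between any of plate0, plate1, plate2, plate3, plate4's own z axis and vertical above 0.785 rad).
It fails at once if a plate is dropped (falls freely by about 4 cm: over 0.9 m/s with no finger on it) ((linear speed of plate0 above 0.9 m/s and contact force between the fingers and plate0 below 0.01 N) or (linear speed of plate1 above 0.9 m/s and contact force between the fingers and plate1 below 0.01 N) or (linear speed of plate2 above 0.9 m/s and contact force between the fingers and plate2 below 0.01 N) or (linear speed of plate3 above 0.9 m/s and contact force between the fingers and plate3 below 0.01 N) or (linear speed of plate4 above 0.9 m/s and contact force between the fingers and plate4 below 0.01 N)).
It fails at once if the bell is rung (plunger beyond 5 mm) while a plate is still outside the caddy (value of joint bell_plunger above 0.005 m and horizontal distance between any of plate0, plate1, plate2, plate3, plate4 and caddy above 0.13 m).
It fails at once if the mouse, wash bottle or dishes are pushed more than 3 cm (distance of any of mouse, wash_bottle, dishes from where it was at the start of the episode above 0.03 m).
Of plate0, plate1, plate2, plate3, plate4 only 3 to 5 are there at a start; the rules pass over those that are not, and their reading is None.
At some moment in a run one of bell, caddy may be knocked a few centimetres aside while the robot is not near it.
It also fails if it takes over 210 s, if anything falls off the work surface, if the arm or the gripper's body presses on something with over 40 N, if the wrist force passes 120 N, or if a joint passes its speed limit or range.

## Working session

There is one attempt and no reset: what is moved stays moved. The work goes in short steps, Python scripts to look and compute and a shell command to move; the robot and the scene stay as the last step left them, time stands still between calls to the robot, and variables do not carry over. Pictures are saved under pics/ and viewed, at most 14 in all, crops included, and the job is handed in when it is done.

```bash
mkdir -p pics
cat > h.py <<'E'
import numpy as np, cv2
from plant import ctrl, imaging
def cam(n):
    im,d=imaging.read_camera(n); c=imaging.get_calibration(n)
    return im,d,c
def pts(d,c):
    h,w=d.shape; f=h/2/np.tan(np.radians(c["fovy"])/2)
    u,v=np.meshgrid(np.arange(w),np.arange(h))
    X=np.stack([(u-c["cx"])/f*d,(v-c["cy"])/f*d,d],-1)
    return (X-np.array(c["t"]))@np.array(c["R"])   # R^T (X-t)
E
python3 - <<'E'
from h import *
s=ctrl.get_state(); print(s)
for n in("top","side"):
    im,d,c=cam(n); print(n,c); cv2.imwrite(f"pics/{n}0.png",im); np.savez(f"{n}0.npz",im=im,d=d,P=pts(d,c)); print((d==0).mean())
E
```

```text
{'time': 0.0, 'qpos': array([-1.27199068e+00,  2.87201342e-01,  1.57815456e+00, -1.40513875e-05,
        1.27856363e+00, -1.49989679e-01]), 'dq': array([-0.00050259,  0.00010345, -0.00042182, -0.00074597, -0.00015715,
        0.0001469 ]), 'joint_efforts': array([ 7.12845722e-04, -4.05979764e+01, -2.92625517e+01, -1.49042844e-04,
        5.76516250e-03, -1.66315218e-06]), 'eef_pos': array([ 0.29272217, -0.60756505,  0.24893547]), 'tcp_rot': array([ 9.74927203e-01,  2.22520998e-01, -9.31960841e-05, -1.15971895e-03]), 'contact_force': array([-0.04996214, -0.44706452,  0.31414579]), 'wrist_torque': array([0.00086256, 0.01334305, 0.00336418]), 'finger_force': 0.0, 'opening': 0.9980268484760426}
top {'fovy': 49.65275994754277, 'cx': 328.4931693714966, 'cy': 200.22360427944471, 'R': array([[-0.01417388, -0.99973481,  0.01814964],
       [-0.98243218,  0.010546  , -0.18632175],
       [ 0.18608093, -0.02047169, -0.98232113]]), 't': array([0.01072935, 0.65463136, 1.31767744])}
0.0041015625
side {'fovy': 43.43246240263563, 'cx': 325.6078283587086, 'cy': 209.70212770183093, 'R': array([[-0.97755269, -0.21050629,  0.00882271],
       [-0.16361048,  0.73206078, -0.66130071],
       [ 0.1327492 , -0.64789978, -0.75006902]]), 't': array([0.63384756, 0.16962593, 1.36462499])}
0.00387109375
```

View pics/top0.png

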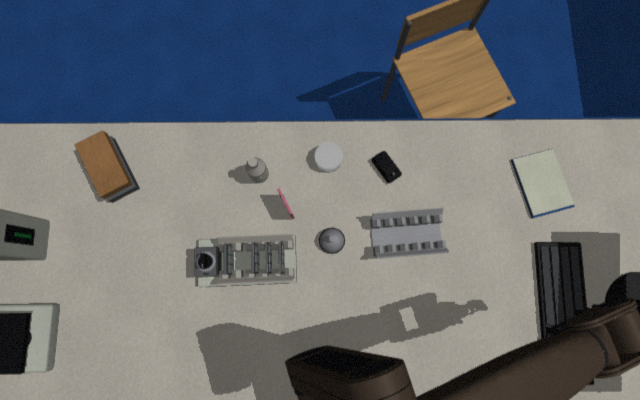

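View pics/side0.png

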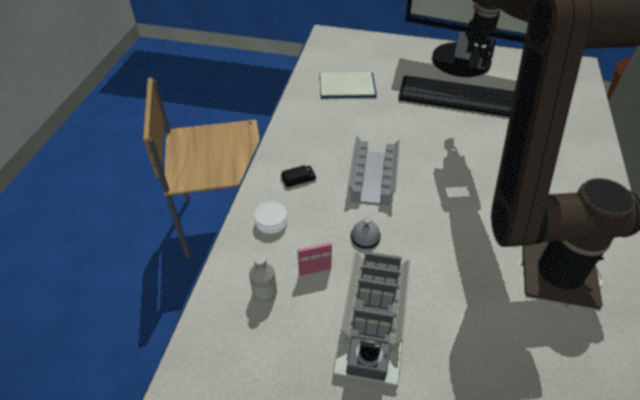

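Top view: the dryer is at (196-296, 235-287), with its switch at (206,261) on the left (+y) end. The bell is at (332,240) and the empty caddy at (372-446, 210-257). The pink look-alike plate stands alone at (286,203). It is not in the dryer, so I leave it alone. Next I crop the dryer from both views to confirm which slots hold plates.

Run:
```python
from h import *
a=np.load("top0.npz");b=np.load("side0.npz")
A=cv2.resize(a["im"][225:295,185:305],None,fx=4.5,fy=4.5,interpolation=cv2.INTER_CUBIC)
B=cv2.resize(b["im"][240:385,325:415],None,fx=2.17,fy=2.17,interpolation=cv2.INTER_CUBIC)
B=cv2.resize(b["im"][240:385,325:415],(195,315),interpolation=cv2.INTER_CUBIC)
cv2.imwrite("pics/c1.png",np.hstack([A,B]))
def box(n,m):
    xy=m[:,:2].astype(np.float32); r=cv2.minAreaRect(xy); print(n,len(m),np.round(r[0],4),np.round(r[1],4),r[2])
for nm,z in(("top",a),("side",b)):
    P=z["P"]; 
    # heights / top pts
    for n,(u0,u1,v0,v1) in ({"dryer":(185,305,225,295),"bell":(312,350,222,262),"caddy":(362,456,202,265)} if nm=="top" else {"dryer":(325,415,240,390),"bell":(345,385,212,250),"caddy":(340,405,130,215)}).items():
        Q=P[v0:v1,u0:u1].reshape(-1,3); D=z["d"][v0:v1,u0:u1].ravel(); Q=Q[D>0]
        print(nm,n,"zpct",np.round(np.percentile(Q[:,2],[1,5,20,50,80,95,99.5]),3))
        lo=.012; m=Q[Q[:,2]>lo]; box(n,m)
        if n=="dryer":
            for y in np.arange(.15,.65,.01):
                k=m[(m[:,1]>y)&(m[:,1]<y+.01)]
                if len(k): print(f"{y:.2f}:{k[:,2].max():.3f}/{len(k)}",end=" ")
            print()
        if n=="bell": k=m[m[:,2]>.068]; print("top",k.mean(0),len(k))
```

```text
top dryer zpct [-0.006 -0.004 -0.001  0.029  0.083  0.127  0.143]
dryer 4878 [0.4674 0.2647] [0.1503 0.3112] 1.2445608377456665
0.15:0.145/99 0.16:0.097/140 0.17:0.101/149 0.18:0.146/271 0.19:0.146/103 0.20:0.094/112 0.21:0.097/149 0.22:0.146/283 0.23:0.144/125 0.24:0.096/80 0.25:0.100/142 0.26:0.098/125 0.27:0.095/193 0.28:0.096/162 0.29:0.097/144 0.30:0.144/353 0.31:0.145/101 0.32:0.098/78 0.33:0.097/106 0.34:0.098/195 0.35:0.088/135 0.36:0.093/164 0.37:0.129/205 0.38:0.129/143 0.39:0.095/119 0.40:0.091/144 0.41:0.085/110 0.42:0.029/4 
top bell zpct [-0.007 -0.005 -0.002  0.002  0.04   0.053  0.08 ]
bell 502 [0.5265 0.0034] [0.0813 0.1048] 30.003740310668945
top [ 0.53169475 -0.00603975  0.07760427] 40
top caddy zpct [-0.006 -0.004 -0.001  0.006  0.054  0.067  0.074]
caddy 1991 [ 0.5466 -0.2512] [0.1432 0.2284] 3.8604562282562256
side dryer zpct [-0.005 -0.003 -0.     0.034  0.091  0.132  0.141]
dryer 8185 [0.4871 0.2232] [0.2109 0.4269] 15.818187713623047
0.15:0.144/498 0.16:0.096/60 0.17:0.097/78 0.18:0.141/129 0.19:0.144/534 0.20:0.094/60 0.21:0.097/85 0.22:0.143/145 0.23:0.144/1000 0.24:0.095/103 0.25:0.097/170 0.26:0.096/130 0.27:0.095/65 0.28:0.099/72 0.29:0.095/93 0.30:0.142/172 0.31:0.145/1047 0.32:0.096/148 0.33:0.096/233 0.34:0.097/326 0.35:0.084/191 0.36:0.085/177 0.37:0.126/220 0.38:0.128/425 0.39:0.124/291 0.40:0.091/301 0.41:0.086/774 0.42:0.053/106 
side bell zpct [-0.005 -0.003 -0.001  0.003  0.042  0.055  0.079]
bell 613 [0.534  0.0014] [0.0688 0.079 ] 83.55828857421875
top [ 0.53454982 -0.0036893   0.07693033] 46
side caddy zpct [-0.005 -0.003 -0.001  0.004  0.05   0.066  0.073]
caddy 1680 [ 0.5491 -0.25  ] [0.1434 0.2403] 3.7408535480499268
```

View pics/c1.png

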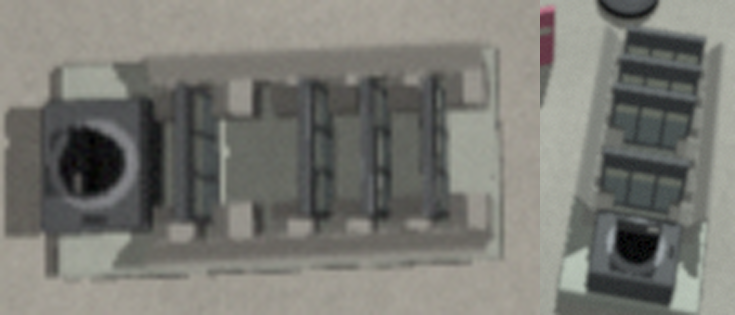

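The crops confirm four dark plates in the dryer, one in each of slots y=-115, -75, -35 and +45. Slot +5 is empty. The switch bar is on the left pod. Next I measure the plates, switch, caddy and bell.

```bash
cat >> h.py <<'E'
def rect(Q):
    (c,s,a)=cv2.minAreaRect(Q[:,:2].astype(np.float32))
    return np.round(c,4),np.round(s,4),round(a,1)
def caddy(P,D):
    m=(D>0)&(abs(P[...,0]-.55)<.2)&(abs(P[...,1]+.25)<.2)
    w=P[m&(P[...,2]>.055)&(P[...,2]<.078)]
    return w
E
python3 - <<'E'
from h import *
for nm in("top","side"):
    z=np.load(nm+"0.npz");P,D,im=z["P"],z["d"],z["im"]
    ok=(D>0)&(abs(P[...,0]-.467)<.09)
    print(nm)
    for y in(.15,.19,.23,.31):
        Q=P[ok&(abs(P[...,1]-y)<.02)&(P[...,2]>.125)&(P[...,2]<.16)]
        vx,vy,_,_=cv2.fitLine(Q[:,:2].astype(np.float32),cv2.DIST_HUBER,0,.01,.01).ravel()
        print(" plate",y,len(Q),np.median(Q,0).round(4),rect(Q),"yaw",np.degrees(np.arctan2(vy,vx)).round(2), "xrange",np.percentile(Q[:,0],[1,99]).round(4))
    Q=P[ok&(abs(P[...,1]-.38)<.05)&(P[...,2]>.11)]; print(" bar",len(Q),Q.mean(0).round(4),rect(Q))
    Q=P[ok&(abs(P[...,1]-.38)<.05)&(P[...,2]>.082)&(P[...,2]<.1)]; print(" flange",len(Q),rect(Q))
    w=caddy(P,D); print(" caddy walls",len(w),rect(w),w[:,:2].mean(0))
    f=P[(D>0)&(abs(P[...,0]-.55)<.2)&(abs(P[...,1]+.25)<.2)&(P[...,2]>.015)&(P[...,2]<.08)]; print(" caddy all",rect(f))
    for n,g in (("bottle",(.78,.18)),("dishes",(.78,0)),("mouse",(.75,-.17)),("pink",(.63,.11))):
        Q=P[(D>0)&(abs(P[...,0]-g[0])<.09)&(abs(P[...,1]-g[1])<.07)&(P[...,2]>.015)]; print("  ",n,len(Q),Q.mean(0).round(3) if len(Q) else "",Q[:,2].max().round(3) if len(Q) else "")
E
```

```text
top
 plate 0.15 97 [0.4753 0.1486 0.1388] (array([0.4726, 0.1497]), array([0.0875, 0.0085]), 1.9) yaw 0.21 xrange [0.429  0.5162]
 plate 0.19 97 [0.4701 0.1893 0.1397] (array([0.4731, 0.1891]), array([0.0874, 0.0079]), 1.4) yaw 1.58 xrange [0.4295 0.5166]
 plate 0.23 122 [0.472  0.2287 0.1384] (array([0.4725, 0.2295]), array([0.0901, 0.0089]), 1.0) yaw 1.25 xrange [0.4301 0.5174]
 plate 0.31 110 [0.4671 0.3078 0.139 ] (array([0.4694, 0.3087]), array([0.088 , 0.0082]), 1.5) yaw 1.79 xrange [0.4254 0.5128]
 bar 93 [0.4659 0.3791 0.1201] (array([0.4662, 0.3798]), array([0.0448, 0.0145]), 4.1)
 flange 256 (array([0.4683, 0.373 ]), array([0.0847, 0.1415]), 89.5)
 caddy walls 1112 (array([ 0.5466, -0.251 ]), array([0.1432, 0.2275]), 3.9) [ 0.54766607 -0.25001748]
 caddy all (array([ 0.6143, -0.2466]), array([0.2789, 0.2283]), 3.8)
   bottle 385 [0.747 0.224 0.1  ] 0.154
   dishes 660 [0.806 0.001 0.043] 0.052
   mouse 498 [ 0.773 -0.192  0.028] 0.042
   pink 131 [0.618 0.138 0.094] 0.115
side
 plate 0.15 225 [0.4739 0.1533 0.1364] (array([0.4743, 0.1512]), array([0.0887, 0.0135]), 1.0) yaw
[... 197 characters left out ...]
rray([0.4754, 0.2309]), array([0.089 , 0.0126]), 1.9) yaw 2.33 xrange [0.4319 0.5188]
 plate 0.31 257 [0.4732 0.3131 0.1376] (array([0.4732, 0.3112]), array([0.0893, 0.0118]), 2.2) yaw 0.06 xrange [0.4296 0.5168]
 bar 168 [0.4686 0.3834 0.12  ] (array([0.4688, 0.3821]), array([0.0165, 0.0453]), 89.4)
 flange 403 (array([0.4705, 0.3741]), array([0.0873, 0.1431]), 89.8)
 caddy walls 823 (array([ 0.5493, -0.2516]), array([0.1434, 0.237 ]), 3.7) [ 0.54830392 -0.24202901]
 caddy all (array([ 0.6135, -0.246 ]), array([0.2774, 0.2394]), 2.1)
   bottle 460 [0.752 0.238 0.11 ] 0.155
   dishes 828 [0.809 0.009 0.041] 0.052
   mouse 471 [ 0.779 -0.185  0.027] 0.039
   pink 872 [0.641 0.144 0.07 ] 0.114
```

```bash
m="python3 -m handwheel"
python3 -m handwheel '[0.107,0.253,0,0,0,0.079, 0.107,0.253,0,0,0,0.079, 0.107,0.253,0,0,0,0.079, 0.107,0.253,0,0,0,0.079, 0.107,0.253,0,0,0,0.079]' 0.5 30
python3 -m handwheel '[0.107,0.253,0,0,0,0.079, 0.107,0.253,0,0,0,0.079, 0.107,0.253,0,0,0,0.079, 0.107,0.253,0,0,0,0.079, 0.107,0.253,0,0,0,0.079]'
python3 -m handwheel '[0.107,0.253,0,0,0,0.079, 0.107,0.253,0,0,0,0.079, 0.107,0.253,0,0,0,0.079, 0.107,0.253,0,0,0,0.079, 0.107,0.253,0,0,0,0.079]'
python3 -m handwheel '[0.107,0.253,0,0,0,0.079, -0.055,0.253,0,0,0,0.079, -0.055,0.253,0,0,0,0.079, -0.055,0.253,0,0,0,0.079, -0.055,0.253,0,0,0,0.079]'
```

```text
time: 0.52
eef_pos: [0.3733, -0.4163, 0.2495]
tcp_rot: [0.859, 0.512, 0.0, -0.001]
contact_force: [0.8, -1.3, 0.9]
opening: 0.5
finger_force: 0.0
time: 0.93
eef_pos: [0.4535, -0.2265, 0.25]
tcp_rot: [0.662, 0.75, 0.0, -0.0]
contact_force: [0.9, -0.2, 0.3]
opening: 0.496
finger_force: 0.0
time: 1.35
eef_pos: [0.5337, -0.0367, 0.25]
tcp_rot: [0.401, 0.916, -0.0, -0.0]
contact_force: [0.5, -1.0, -0.4]
opening: 0.505
finger_force: 0.0
time: 1.77
eef_pos: [0.5157, 0.1527, 0.2498]
tcp_rot: [0.102, 0.995, -0.0, -0.0]
contact_force: [1.4, 0.1, 0.1]
opening: 0.501
finger_force: 0.0
```

```bash
python3 -m handwheel '[-0.0535,0.253,0,0,0,0.0725, -0.0535,0.253,0,0,0,0.0725, -0.0535,0.253,0,0,0,0, -0.0535,0.253,0,0,0,0, -0.0535,0.253,0,0,0,0]' >/dev/null
python3 -m handwheel '[-0.0535,0.253,0,0,0,0, 0,0,-0.2,0,0,0, 0,0,0,0,0,0, 0,0,0,0,0,0]'
python3 - <<'E'
from h import *
im,d,c=cam("top"); im2,_,_=cam("side")
A=cv2.resize(im[200:310,150:310],(640,440),interpolation=cv2.INTER_CUBIC)
B=cv2.resize(im2[210:390,310:430],(147*2,440),interpolation=cv2.INTER_CUBIC)
cv2.imwrite("pics/s1.png",cv2.resize(np.hstack([A,B]),(800,377)))
E
```

```text
time: 2.52
eef_pos: [0.4669, 0.3779, 0.2176]
tcp_rot: [-0.009, 1.0, -0.002, -0.003]
contact_force: [-0.1, -0.8, -0.4]
opening: 0.502
finger_force: 0.0
```

View pics/s1.png

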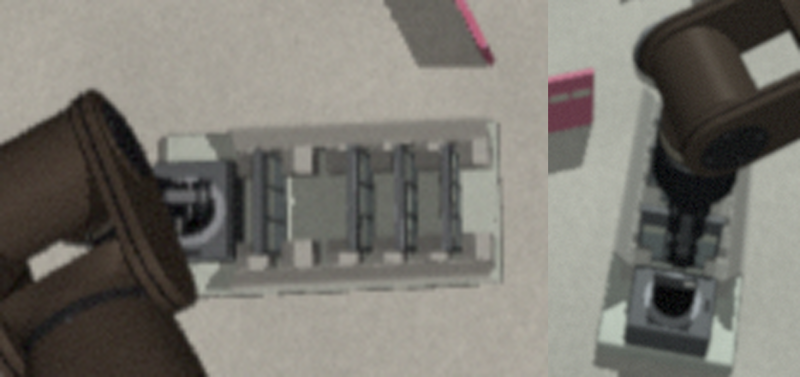

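The top view shows the tool coming over the switch at about (190,200) in the crop, with the plates undisturbed. I lower it and grip the bar.

```bash
python3 -m handwheel '[0,0.02,-0.232,0,0,0, 0,0,-0.232,0,0,0, 0,0,-0.232,0,0,0, 0,0,0,0,0,0, 0,0,0,0,0,0]'
python3 -m handwheel '[0,0,0,0,0,0, 0,0,0,0,0,0, 0,0,0,0,0,0, 0,0,0,0,0,0, 0,0,0,0,0,0]' 0 25
```

```text
time: 3.03
eef_pos: [0.4683, 0.3801, 0.1152]
tcp_rot: [-0.008, 1.0, -0.001, -0.002]
contact_force: [1.2, 0.4, -0.2]
opening: 0.501
finger_force: 0.0
time: 3.45
eef_pos: [0.4707, 0.3815, 0.1199]
tcp_rot: [-0.009, 1.0, 0.0, 0.003]
contact_force: [-0.2, -4.8, 6.0]
opening: 0.159
finger_force: 27.7
```

```bash
python3 -m handwheel '[0,0,0.03,0,0,0, 0,0,0,0,0,-0.079, 0,0,0,0,0,-0.079, 0,0,0,0,0,-0.079, 0,0,0,0,0,-0.079]'
python3 -m handwheel '[0,0,0,0,0,-0.079, 0,0,0,0,0,-0.079, 0,0,0,0,0,-0.079, 0,0,0,0,0,-0.079, 0,0,0,0,0,-0.03]'
python3 -m handwheel '[0,0,0,0,0,0, 0,0,0,0,0,0, 0,0,0,0,0,0, 0,0,0,0,0,0]'
python3 -c "
from plant import ctrl;s=ctrl.get_state();print(s['tcp_rot'],s['wrist_torque'])"
```

```text
time: 3.87
eef_pos: [0.4703, 0.3806, 0.1202]
tcp_rot: [0.24, 0.971, 0.0, 0.003]
contact_force: [5.5, -2.7, -9.0]
opening: 0.159
finger_force: 27.2
time: 4.28
eef_pos: [0.4698, 0.3801, 0.1202]
tcp_rot: [0.49, 0.872, -0.0, 0.002]
contact_force: [5.8, -4.2, -7.3]
opening: 0.156
finger_force: 34.2
time: 4.62
eef_pos: [0.4698, 0.3801, 0.1202]
tcp_rot: [0.487, 0.873, -0.001, 0.003]
contact_force: [5.1, -4.4, -6.6]
opening: 0.16
finger_force: 32.9
[ 4.87494795e-01  8.73122046e-01 -5.15950438e-04  2.54004793e-03] [-0.64852904 -0.8210954   0.71860627]
```

The tool has turned 60° and the wrist moment has reached 0.72 N m, above the 0.14 N m spring, so the switch is against its stop. I turn it back and release.

```bash
python3 -m handwheel '[0,0,0,0,0,0.079, 0,0,0,0,0,0.079, 0,0,0,0,0,0.079, 0,0,0,0,0,0.079, 0,0,0,0,0,0.079]' >/dev/null
python3 -m handwheel '[0,0,0,0,0,0.079, 0,0,0,0,0,0.079, 0,0,0,0,0,0.079, 0,0,0,0,0,0.03, 0,0,0,0,0,0]'
python3 -m handwheel '[0,0,0,0,0,0, 0,0,0,0,0,0, 0,0,0,0,0,0, 0,0,0,0,0,0, 0,0,0.1,0,0,0]' 0.4
python3 -m handwheel '[0,0,0.27,0,0,0, 0,0,0.27,0,0,0, 0,0,0.27,0,0,0, 0,0,0,0,0,0, 0,0,0,0,0,0]' 0.3
python3 - <<'E'
from h import *
im2,_,_=cam("side"); cv2.imwrite("pics/s2.png",cv2.resize(im2[200:390,300:440],(420,570),interpolation=cv2.INTER_CUBIC))
E
```

```text
time: 5.45
eef_pos: [0.4705, 0.3813, 0.1202]
tcp_rot: [-0.009, 1.0, 0.0, 0.003]
contact_force: [6.7, 0.3, -9.8]
opening: 0.157
finger_force: 27.0
time: 5.87
eef_pos: [0.4667, 0.3808, 0.1331]
tcp_rot: [-0.008, 1.0, -0.001, -0.002]
contact_force: [-0.1, -0.2, 0.7]
opening: 0.397
finger_force: 0.0
time: 6.28
eef_pos: [0.47, 0.3828, 0.262]
tcp_rot: [-0.009, 1.0, 0.002, 0.004]
contact_force: [0.2, 0.2, -0.8]
opening: 0.3
finger_force: 0.0
```

View pics/s2.png

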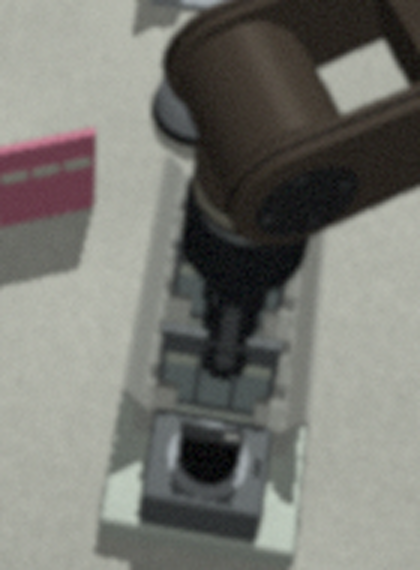

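```bash
python3 -m handwheel '[0.01,-0.24,0,0,0,0, 0.01,-0.24,0,0,0,0, 0,0,-0.2,0,0,0, 0,0,0,0,0,0, 0,0,0,0,0,0]' 0.3 40
python3 -m handwheel '[0,0,0,0,0,0, 0,0,0,0,0,0, 0,0,0,0,0,0, 0,0,0,0,0,0]'
python3 - <<'E'
from h import *
for nm in("top","side"):
    im,D,c=cam(nm);P=pts(D,c)
    Q=P[(D>0)&(abs(P[...,0]-.47)<.06)&(abs(P[...,1]-.31)<.02)&(P[...,2]>.125)&(P[...,2]<.15)]
    print(nm,len(Q),rect(Q) if len(Q)>5 else Q)
E
```

```text
time: 6.75
eef_pos: [0.4695, 0.3087, 0.2233]
tcp_rot: [-0.008, 1.0, -0.001, -0.004]
contact_force: [0.4, 0.2, 0.3]
opening: 0.305
finger_force: 0.0
time: 7.08
eef_pos: [0.4718, 0.3103, 0.2278]
tcp_rot: [-0.009, 1.0, 0.0, 0.001]
contact_force: [-0.5, 0.6, -0.9]
opening: 0.298
finger_force: 0.0
top 31 (array([0.4867, 0.3088]), array([0.0532, 0.0078]), 5.1)
side 250 (array([0.4732, 0.3111]), array([0.0892, 0.0112]), 1.8)
```

```bash
python3 -m handwheel '[0,0,-0.233,0,0,0, 0,0,-0.233,0,0,0, 0,0,-0.233,0,0,0, 0,0,0,0,0,0, 0,0,0,0,0,0]'
python3 -m handwheel '[0,0,0,0,0,0, 0,0,0,0,0,0, 0,0,0,0,0,0, 0,0,0,0,0,0, 0,0,0,0,0,0]' 0 40
python3 -m handwheel '[0,0,0.1,0,0,0, 0,0,0.15,0,0,0, 0,0,0.25,0,0,0, 0,0,0.25,0,0,0, 0,0,0.25,0,0,0]'
```

```text
time: 7.6
eef_pos: [0.4702, 0.3091, 0.1204]
tcp_rot: [-0.009, 1.0, -0.001, -0.002]
contact_force: [0.4, -0.2, 1.5]
opening: 0.3
finger_force: 0.0
time: 8.02
eef_pos: [0.4733, 0.3104, 0.125]
tcp_rot: [-0.008, 1.0, 0.001, 0.002]
contact_force: [-0.4, 0.6, 6.1]
opening: 0.088
finger_force: 42.5
time: 8.43
eef_pos: [0.4709, 0.3093, 0.2734]
tcp_rot: [-0.008, 1.0, -0.0, -0.001]
contact_force: [0.3, 0.1, -0.9]
opening: 0.086
finger_force: 41.4
```

```bash
python3 -m handwheel '[0.034,-0.267,0,0,0,0.016, 0.034,-0.267,0,0,0,0.016, 0.034,-0.267,0,0,0,0, 0.034,-0.267,0,0,0,0, 0.034,-0.267,0,0,0,0]' >/dev/null
python3 -m handwheel '[0.034,-0.267,0,0,0,0, 0.034,-0.267,0,0,0,0, 0.034,-0.267,0,0,0,0, 0.034,-0.267,0,0,0,0, 0.034,-0.267,0,0,0,0]'
cat >> h.py <<'E'
def seecaddy(g=(.548,-.25)):
    for nm in("top","side"):
        im,D,c=cam(nm);P=pts(D,c)
        m=(D>0)&(abs(P[...,0]-g[0])<.11)&(abs(P[...,1]-g[1])<.15)
        print(nm,"caddy",rect(P[m&(P[...,2]>.055)&(P[...,2]<.078)]))
        Q=P[m&(P[...,2]>.09)&(P[...,2]<.13)]
        yield nm,im,D,P
E
python3 -c "
from h import *
for _ in seecaddy(): pass"
```

```text
time: 9.27
eef_pos: [0.5221, -0.0928, 0.2723]
tcp_rot: [-0.033, 0.999, -0.0, 0.0]
contact_force: [0.8, 0.1, -1.2]
opening: 0.087
finger_force: 41.5
top caddy (array([ 0.547 , -0.2539]), array([0.1439, 0.221 ]), 3.5)
side caddy (array([ 0.5493, -0.2523]), array([0.1433, 0.2374]), 3.8)
```

```bash
python3 -m handwheel '[0.035,-0.265,0,0,0,0, 0.035,-0.265,0,0,0,0, 0.035,-0.265,0,0,0,0, 0.035,-0.265,0,0,0,0, 0.035,-0.265,0,0,0,0]' >/dev/null
python3 -m handwheel '[0.035,-0.265,0,0,0,0, 0,0,-0.2,0,0,0, 0,0,-0.2,0,0,0, 0,0,-0.18,0,0,0, 0,0,0,0,0,0]'
python3 -m handwheel '[0,0,0,0,0,0, 0,0,0,0,0,0, 0,0,0,0,0,0, 0,0,0,0,0,0]'
python3 - <<'E'
from h import *
for nm,im,D,P in seecaddy():
    c=(slice(190,290),slice(340,480)) if nm=="top" else (slice(110,230),slice(310,450))
    Q=P[(D>0)&(abs(P[...,0]-.553)<.06)&(abs(P[...,1]+.33)<.03)&(P[...,2]>.085)&(P[...,2]<.15)]
    print("plate",len(Q),rect(Q) if len(Q)>5 else "",np.percentile(Q[:,2],[2,98]) if len(Q) else "")
    cv2.imwrite("pics/p_%s.png"%nm,cv2.resize(im[c],(400,300),interpolation=cv2.INTER_CUBIC))
cv2.imwrite("pics/p1.png",np.hstack([cv2.imread("pics/p_top.png"),cv2.imread("pics/p_side.png")]))
E
```

```text
time: 10.2
eef_pos: [0.5509, -0.3263, 0.1773]
tcp_rot: [-0.033, 0.999, 0.005, -0.005]
contact_force: [-2.1, 1.3, -3.0]
opening: 0.087
finger_force: 41.4
time: 10.53
eef_pos: [0.5553, -0.3299, 0.1882]
tcp_rot: [-0.034, 0.999, -0.002, 0.002]
contact_force: [0.2, -0.2, -1.7]
opening: 0.086
finger_force: 41.4
top caddy (array([ 0.5463, -0.2508]), array([0.1435, 0.2265]), 3.5)
plate 25 (array([ 0.5872, -0.3238]), array([0.003 , 0.0185]), 85.4) [0.09662491 0.14811088]
side caddy (array([ 0.5492, -0.2488]), array([0.1435, 0.2324]), 3.7)
plate 415 (array([ 0.5542, -0.3245]), array([0.0896, 0.0189]), 4.5) [0.09331781 0.14890922]
```

View pics/p1.png

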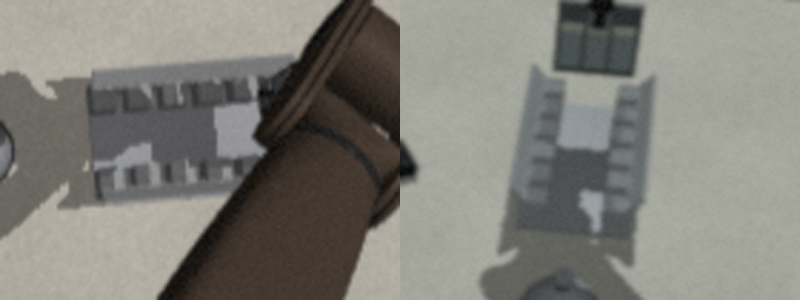

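The side crop shows the held plate upright over the far end of the caddy, with its bottom edge at about (600,70). The measured x and y match slot 0 within 1-2 mm, so I lower it.

```bash
python3 -m handwheel '[0,0,-0.12,0,0,0, 0,0,-0.12,0,0,0, 0,0,-0.12,0,0,0, 0,0,-0.12,0,0,0, 0,0,0,0,0,0]'
python3 -m handwheel '[0,0,-0.04,0,0,0, 0,0,-0.02,0,0,0, 0,0,0,0,0,0, 0,0,0,0,0,0, 0,0,0,0,0,0]'
```

```text
time: 11.05
eef_pos: [0.5524, -0.3284, 0.1095]
tcp_rot: [-0.033, 0.999, 0.001, -0.002]
contact_force: [-0.7, -0.6, -1.9]
opening: 0.086
finger_force: 41.4
time: 11.47
eef_pos: [0.5546, -0.3298, 0.1053]
tcp_rot: [-0.034, 0.999, -0.001, 0.001]
contact_force: [0.2, 0.4, -0.8]
opening: 0.088
finger_force: 41.5
```

```bash
python3 -m handwheel '[0,0,-0.02,0,0,0, 0,0,0,0,0,0, 0,0,0,0,0,0, 0,0,0,0,0,0]'
python3 -m handwheel '[0,0,0,0,0,0, 0,0,0,0,0,0, 0,0,0,0,0,0, 0,0,0,0,0,0]' 0.3
python3 -m handwheel '[0,0,0.2,0,0,0, 0,0,0.27,0,0,0, 0,0,0.27,0,0,0, 0,0,0.27,0,0,0, 0,0,0.1,0,0,0]'
```

```text
time: 11.8
eef_pos: [0.5548, -0.3302, 0.1031]
tcp_rot: [-0.034, 0.999, -0.001, 0.001]
contact_force: [-1.7, 0.1, 5.5]
opening: 0.091
finger_force: 42.3
time: 12.13
eef_pos: [0.5538, -0.3292, 0.1005]
tcp_rot: [-0.034, 0.999, 0.0, -0.0]
contact_force: [1.4, -0.7, -0.3]
opening: 0.301
finger_force: 0.0
time: 12.55
eef_pos: [0.5559, -0.3309, 0.2754]
tcp_rot: [-0.034, 0.999, -0.004, 0.004]
contact_force: [0.7, -1.1, 0.7]
opening: 0.3
finger_force: 0.0
```

```bash
python3 -m handwheel '[-0.038,0.267,0,0,0,-0.015, -0.038,0.267,0,0,0,-0.015, -0.038,0.267,0,0,0,0, -0.038,0.267,0,0,0,0, -0.038,0.267,0,0,0,0]' >/dev/null
python3 -m handwheel '[-0.038,0.267,0,0,0,0, -0.038,0.267,0,0,0,0, -0.038,0.267,0,0,0,0, -0.038,0.267,0,0,0,0, -0.038,0.267,0,0,0,0]' >/dev/null
python3 -m handwheel '[-0.038,0.267,0,0,0,0, -0.038,0.267,0,0,0,0, -0.038,0.267,0,0,0,0, -0.038,0.26,0,0,0,0]' >/dev/null
python3 -m handwheel '[0,0,-0.27,0,0,0, 0,0,0,0,0,0, 0,0,0,0,0,0, 0,0,0,0,0,0, 0,0,0,0,0,0]'
python3 - <<'E'
from h import *
for nm,im,D,P in seecaddy():
    Q=P[(D>0)&(abs(P[...,0]-.553)<.06)&(abs(P[...,1]+.33)<.03)&(P[...,2]>.09)&(P[...,2]<.15)]
    print(" placed",len(Q),rect(Q),np.percentile(Q[:,2],[2,98]))
    for y in(.15,.19,.23):
        Q=P[(D>0)&(abs(P[...,0]-.47)<.06)&(abs(P[...,1]-y)<.02)&(P[...,2]>.125)&(P[...,2]<.15)]
        print(" ",y,len(Q),rect(Q) if len(Q)>5 else "")
E
```

```text
time: 14.13
eef_pos: [0.4755, 0.2295, 0.229]
tcp_rot: [-0.009, 1.0, 0.0, 0.001]
contact_force: [0.5, -0.3, 1.0]
opening: 0.299
finger_force: 0.0
top caddy (array([ 0.5464, -0.2514]), array([0.1435, 0.2268]), 3.7)
 placed 147 (array([ 0.551 , -0.3297]), array([0.0881, 0.0108]), 3.3) [0.09090988 0.12132541]
  0.15 96 (array([0.4726, 0.1495]), array([0.0875, 0.008 ]), 2.2)
  0.19 67 (array([0.4732, 0.1891]), array([0.0876, 0.0081]), 0.8)
  0.23 0 
side caddy (array([ 0.5497, -0.2503]), array([0.1429, 0.2354]), 3.4)
 placed 242 (array([ 0.5544, -0.3273]), array([0.0894, 0.0167]), 5.4) [0.09061035 0.12138074]
  0.15 145 (array([0.4747, 0.1514]), array([0.0896, 0.0133]), 2.8)
  0.19 186 (array([0.4749, 0.1917]), array([0.0889, 0.0143]), 3.4)
  0.23 237 (array([0.4754, 0.2316]), array([0.0886, 0.0133]), 3.2)
```

```bash
python3 -m handwheel '[0,0,-0.235,0,0,0, 0,0,-0.235,0,0,0, 0,0,-0.235,0,0,0, 0,0,0,0,0,0, 0,0,0,0,0,0]'
python3 -m handwheel '[0,0,0,0,0,0, 0,0,0,0,0,0, 0,0,0,0,0,0, 0,0,0,0,0,0, 0,0,0,0,0,0]' 0 40
python3 -m handwheel '[0,0,0.1,0,0,0, 0,0,0.15,0,0,0, 0,0,0.25,0,0,0, 0,0,0.25,0,0,0, 0,0,0.25,0,0,0]'
```

```text
time: 14.65
eef_pos: [0.4745, 0.2296, 0.1214]
tcp_rot: [-0.009, 1.0, -0.0, -0.001]
contact_force: [0.0, -0.0, 0.8]
opening: 0.302
finger_force: 0.0
time: 15.07
eef_pos: [0.4754, 0.2304, 0.1233]
tcp_rot: [-0.01, 1.0, 0.0, 0.002]
contact_force: [0.1, -1.3, 6.5]
opening: 0.086
finger_force: 40.9
time: 15.48
eef_pos: [0.4732, 0.2301, 0.272]
tcp_rot: [-0.01, 1.0, -0.0, -0.001]
contact_force: [1.1, -0.4, -1.6]
opening: 0.09
finger_force: 39.7
```

```bash
python3 -m handwheel '[0.039,-0.267,0,0,0,0.016, 0.039,-0.267,0,0,0,0.015, 0.039,-0.267,0,0,0,0, 0.039,-0.267,0,0,0,0, 0.039,-0.267,0,0,0,0]' >/dev/null
python3 -m handwheel '[0.039,-0.267,0,0,0,0, 0.039,-0.267,0,0,0,0, 0.039,-0.267,0,0,0,0, 0.039,-0.267,0,0,0,0, 0.039,-0.267,0,0,0,0]' >/dev/null
python3 -m handwheel '[0.039,-0.267,0,0,0,0, 0.039,-0.267,0,0,0,0, 0.039,-0.267,0,0,0,0, 0,0,0,0,0,0, 0,0,-0.2,0,0,0]'
python3 -m handwheel '[0,0,-0.2,0,0,0, 0,0,-0.1,0,0,0, 0,0,0,0,0,0, 0,0,0,0,0,0, 0,0,0,0,0,0]'
cat >> h.py <<'E'
def held(x,y):
    for nm,im,D,P in seecaddy():
        Q=P[(D>0)&(abs(P[...,0]-x)<.06)&(abs(P[...,1]-y)<.018)&(P[...,2]>.085)&(P[...,2]<.16)]
        print(" held",len(Q),rect(Q) if len(Q)>5 else "",np.percentile(Q[:,2],[1,99]).round(4) if len(Q) else "")
E
python3 -c "
from h import *
held(.5507,-.29)"
```

```text
time: 16.73
eef_pos: [0.5527, -0.2946, 0.2474]
tcp_rot: [-0.033, 0.999, -0.004, 0.005]
contact_force: [0.5, -0.1, 1.0]
opening: 0.087
finger_force: 39.9
time: 17.15
eef_pos: [0.551, -0.2905, 0.1978]
tcp_rot: [-0.035, 0.999, -0.001, 0.001]
contact_force: [-0.7, -0.8, -0.8]
opening: 0.091
finger_force: 39.8
top caddy (array([ 0.5451, -0.2312]), array([0.1435, 0.1867]), 3.8)
 held 15 (array([ 0.5866, -0.284 ]), array([0.0017, 0.0122]), 89.9) [0.1113 0.1574]
side caddy (array([ 0.5491, -0.2488]), array([0.1434, 0.2355]), 3.7)
 held 403 (array([ 0.5512, -0.2861]), array([0.0898, 0.017 ]), 5.0) [0.1048 0.1592]
```

```bash
python3 -m handwheel '[0,0,-0.12,0,0,0, 0,0,-0.12,0,0,0, 0,0,-0.12,0,0,0, 0,0,-0.12,0,0,0, 0,0,-0.08,0,0,0]'
python3 -m handwheel '[0,0,-0.05,0,0,0, 0,0,-0.03,0,0,0, 0,0,0,0,0,0, 0,0,0,0,0,0, 0,0,0,0,0,0]'
```

```text
time: 17.67
eef_pos: [0.5505, -0.2904, 0.1122]
tcp_rot: [-0.034, 0.999, -0.0, 0.0]
contact_force: [-0.3, -0.4, -1.0]
opening: 0.088
finger_force: 39.9
time: 18.08
eef_pos: [0.5509, -0.2908, 0.1014]
tcp_rot: [-0.034, 0.999, -0.001, 0.001]
contact_force: [-0.8, 0.3, 2.1]
opening: 0.085
finger_force: 40.4
```

```bash
python3 -m handwheel '[0,0,0,0,0,0, 0,0,0,0,0,0, 0,0,0,0,0,0, 0,0,0,0,0,0]' 0.3
python3 -m handwheel '[0,0,0.2,0,0,0, 0,0,0.27,0,0,0, 0,0,0.27,0,0,0, 0,0,0.27,0,0,0, 0,0,0.1,0,0,0]' >/dev/null
python3 -m handwheel '[-0.043,0.267,0,0,0,-0.016, -0.043,0.267,0,0,0,-0.015, -0.043,0.267,0,0,0,0, -0.043,0.267,0,0,0,0, -0.043,0.267,0,0,0,0]' >/dev/null
python3 -m handwheel '[-0.043,0.267,0,0,0,0, -0.043,0.267,0,0,0,0, -0.043,0.267,0,0,0,0, -0.043,0.267,0,0,0,0, -0.043,0.267,0,0,0,0]' >/dev/null
python3 -m handwheel '[-0.043,0.267,0,0,0,0, -0.043,0.27,0,0,0,0, 0,0,0,0,0,0, 0,0,-0.26,0,0,0, 0,0,0,0,0,0]' >/dev/null
python3 -m handwheel '[0,0,0,0,0,0, 0,0,0,0,0,0, 0,0,0,0,0,0, 0,0,0,0,0,0]'
python3 - <<'E'
from h import *
held(.5507,-.29)
for nm in("top","side"):
    im,D,c=cam(nm);P=pts(D,c)
    for y in(.15,.19):
        Q=P[(D>0)&(abs(P[...,0]-.47)<.06)&(abs(P[...,1]-y)<.02)&(P[...,2]>.125)&(P[...,2]<.15)]
        print(" ",y,len(Q),rect(Q) if len(Q)>5 else "")
E
```

```text
time: 18.42
eef_pos: [0.5504, -0.2905, 0.1005]
tcp_rot: [-0.034, 0.999, -0.0, 0.0]
contact_force: [-0.1, -0.2, 0.0]
opening: 0.3
finger_force: 0.0
time: 20.42
eef_pos: [0.474, 0.1902, 0.2296]
tcp_rot: [-0.009, 1.0, 0.0, 0.001]
contact_force: [0.4, -0.4, 0.1]
opening: 0.301
finger_force: 0.0
top caddy (array([ 0.5466, -0.2515]), array([0.1438, 0.2272]), 4.0)
 held 156 (array([ 0.5477, -0.2907]), array([0.0896, 0.0099]), 4.8) [0.0865 0.123 ]
side caddy (array([ 0.5866, -0.2478]), array([0.0682, 0.2334]), 3.6)
 held 164 (array([ 0.5658, -0.2894]), array([0.021 , 0.0594]), 89.6) [0.0852 0.121 ]
  0.15 65 (array([0.4727, 0.1501]), array([0.0875, 0.0089]), 0.7)
  0.19 16 (array([0.4395, 0.1892]), array([0.0204, 0.0058]), 2.3)
  0.15 186 (array([0.4747, 0.1512]), array([0.0894, 0.0118]), 1.2)
  0.19 230 (array([0.4749, 0.1913]), array([0.013 , 0.0896]), 90.0)
```

```bash
python3 -m handwheel '[0,0,-0.235,0,0,0, 0,0,-0.235,0,0,0, 0,0,-0.235,0,0,0, 0,0,0,0,0,0, 0,0,0,0,0,0]' >/dev/null
python3 -m handwheel '[0,0,0,0,0,0, 0,0,0,0,0,0, 0,0,0,0,0,0, 0,0,0,0,0,0, 0,0,0,0,0,0]' 0 40
python3 -m handwheel '[0,0,0.1,0,0,0, 0,0,0.15,0,0,0, 0,0,0.25,0,0,0, 0,0,0.25,0,0,0, 0,0,0.25,0,0,0]'
```

```text
time: 21.45
eef_pos: [0.4738, 0.1909, 0.1238]
tcp_rot: [-0.01, 1.0, 0.0, 0.001]
contact_force: [0.0, 0.3, 5.1]
opening: 0.086
finger_force: 41.2
time: 21.87
eef_pos: [0.472, 0.1905, 0.273]
tcp_rot: [-0.01, 1.0, -0.0, -0.001]
contact_force: [1.1, 1.2, -0.6]
opening: 0.087
finger_force: 40.4
```

```bash
python3 -m handwheel '[0.045,-0.267,0,0,0,0.016, 0.045,-0.267,0,0,0,0.015, 0.045,-0.267,0,0,0,0, 0.045,-0.267,0,0,0,0, 0.045,-0.267,0,0,0,0]' >/dev/null
python3 -m handwheel '[0.045,-0.267,0,0,0,0, 0.045,-0.267,0,0,0,0, 0.045,-0.267,0,0,0,0, 0.045,-0.267,0,0,0,0, 0.045,-0.267,0,0,0,0]' >/dev/null
python3 -m handwheel '[0.045,-0.267,0,0,0,0, 0,0,0,0,0,0, 0,0,-0.2,0,0,0, 0,0,-0.2,0,0,0, 0,0,-0.1,0,0,0]' >/dev/null
python3 -m handwheel '[0,0,0,0,0,0, 0,0,0,0,0,0, 0,0,0,0,0,0, 0,0,0,0,0,0]'
python3 -c "
from h import *
held(.548,-.25)"
```

```text
time: 23.45
eef_pos: [0.5482, -0.2503, 0.1995]
tcp_rot: [-0.035, 0.999, -0.001, 0.002]
contact_force: [0.8, -0.3, -0.3]
opening: 0.087
finger_force: 40.4
top caddy (array([ 0.5434, -0.2042]), array([0.1434, 0.1328]), 3.9)
 held 3  [0.1168 0.1342]
side caddy (array([ 0.5492, -0.2496]), array([0.1432, 0.2352]), 3.8)
 held 416 (array([ 0.5496, -0.2464]), array([0.0897, 0.0134]), 1.4) [0.1062 0.1595]
```

Aligned, and the caddy has not moved. I lower the plate, release it and go on to the last one.

```bash
python3 -m handwheel '[0,0,-0.12,0,0,0, 0,0,-0.12,0,0,0, 0,0,-0.12,0,0,0, 0,0,-0.12,0,0,0, 0,0,-0.08,0,0,0]'
python3 -m handwheel '[0,0,-0.05,0,0,0, 0,0,-0.04,0,0,0, 0,0,0,0,0,0, 0,0,0,0,0,0, 0,0,0,0,0,0]'
```

```text
time: 23.97
eef_pos: [0.547, -0.2497, 0.1123]
tcp_rot: [-0.034, 0.999, 0.0, -0.0]
contact_force: [0.4, 0.5, -0.0]
opening: 0.088
finger_force: 40.5
time: 24.38
eef_pos: [0.5482, -0.2507, 0.1017]
tcp_rot: [-0.034, 0.999, -0.001, 0.001]
contact_force: [-2.2, -0.4, 5.0]
opening: 0.085
finger_force: 41.5
```

```bash
python3 -m handwheel '[0,0,0,0,0,0, 0,0,0,0,0,0, 0,0,0,0,0,0, 0,0,0,0,0,0]' 0.3 >/dev/null
python3 -m handwheel '[0,0,0.2,0,0,0, 0,0,0.27,0,0,0, 0,0,0.27,0,0,0, 0,0,0.27,0,0,0, 0,0,0.1,0,0,0]' >/dev/null
python3 -m handwheel '[-0.049,0.267,0,0,0,-0.016, -0.049,0.267,0,0,0,-0.015, -0.049,0.267,0,0,0,0, -0.049,0.267,0,0,0,0, -0.049,0.267,0,0,0,0]' >/dev/null
python3 -m handwheel '[-0.049,0.267,0,0,0,0, -0.049,0.267,0,0,0,0, -0.049,0.267,0,0,0,0, -0.049,0.267,0,0,0,0, -0.049,0.267,0,0,0,0]' >/dev/null
python3 -m handwheel '[0,0,-0.26,0,0,0, 0,0,0,0,0,0, 0,0,0,0,0,0, 0,0,0,0,0,0, 0,0,0,0,0,0]'
python3 - <<'E'
from h import *
held(.548,-.25)
for nm in("top","side"):
    im,D,c=cam(nm);P=pts(D,c)
    Q=P[(D>0)&(abs(P[...,0]-.47)<.06)&(abs(P[...,1]-.15)<.02)&(P[...,2]>.125)&(P[...,2]<.15)]
    print(len(Q),rect(Q) if len(Q)>5 else "")
E
```

```text
time: 26.38
eef_pos: [0.4748, 0.1495, 0.2287]
tcp_rot: [-0.009, 1.0, 0.0, 0.001]
contact_force: [0.5, 0.2, 0.1]
opening: 0.299
finger_force: 0.0
top caddy (array([ 0.5469, -0.2511]), array([0.1438, 0.2266]), 3.8)
 held 147 (array([ 0.5467, -0.2506]), array([0.0894, 0.0097]), 4.4) [0.0859 0.1239]
side caddy (array([ 0.5772, -0.2483]), array([0.0872, 0.2355]), 3.9)
 held 186 (array([ 0.5653, -0.2491]), array([0.0583, 0.0158]), 3.7) [0.0856 0.1203]
21 (array([0.439 , 0.1482]), array([0.0202, 0.0064]), 0.4)
219 (array([0.4743, 0.1517]), array([0.0886, 0.0127]), 2.3)
```

```bash
python3 -m handwheel '[0,0,-0.235,0,0,0, 0,0,-0.235,0,0,0, 0,0,-0.235,0,0,0, 0,0,0,0,0,0, 0,0,0,0,0,0]' >/dev/null
python3 -m handwheel '[0,0,0,0,0,0, 0,0,0,0,0,0, 0,0,0,0,0,0, 0,0,0,0,0,0, 0,0,0,0,0,0]' 0 40
python3 -m handwheel '[0,0,0.1,0,0,0, 0,0,0.15,0,0,0, 0,0,0.25,0,0,0, 0,0,0.25,0,0,0, 0,0,0.25,0,0,0]'
```

```text
time: 27.42
eef_pos: [0.4757, 0.1508, 0.1242]
tcp_rot: [-0.01, 1.0, 0.0, 0.003]
contact_force: [-0.6, 0.2, 7.3]
opening: 0.091
finger_force: 42.5
time: 27.83
eef_pos: [0.4727, 0.1506, 0.2725]
tcp_rot: [-0.01, 1.0, -0.0, -0.001]
contact_force: [0.7, 1.1, -1.2]
opening: 0.087
finger_force: 41.2
```

```bash
python3 -m handwheel '[0.0525,-0.267,0,0,0,0.016, 0.0525,-0.267,0,0,0,0.015, 0.0525,-0.267,0,0,0,0, 0.0525,-0.267,0,0,0,0, 0.0525,-0.267,0,0,0,0]' >/dev/null
python3 -m handwheel '[0.0525,-0.267,0,0,0,0, 0.0525,-0.267,0,0,0,0, 0.0525,-0.267,0,0,0,0, 0.0525,-0.267,0,0,0,0, 0,0,0,0,0,0]' >/dev/null
python3 -m handwheel '[0,0,-0.2,0,0,0, 0,0,-0.2,0,0,0, 0,0,-0.1,0,0,0, 0,0,0,0,0,0, 0,0,0,0,0,0]' >/dev/null
python3 -m handwheel '[0,0,0,0,0,0, 0,0,0,0,0,0, 0,0,0,0,0,0, 0,0,0,0,0,0]'
python3 -c "
from h import *
held(.5453,-.21)"
```

```text
time: 29.42
eef_pos: [0.5452, -0.2101, 0.1979]
tcp_rot: [-0.034, 0.999, -0.001, 0.001]
contact_force: [0.5, 0.6, -1.2]
opening: 0.086
finger_force: 41.2
top caddy (array([ 0.5466, -0.2512]), array([0.1429, 0.2275]), 3.8)
 held 0  
side caddy (array([ 0.5491, -0.2514]), array([0.1433, 0.2344]), 3.8)
 held 431 (array([ 0.5438, -0.2064]), array([0.0899, 0.0132]), 3.5) [0.1033 0.1592]
```

```bash
python3 -m handwheel '[0,0,-0.12,0,0,0, 0,0,-0.12,0,0,0, 0,0,-0.12,0,0,0, 0,0,-0.12,0,0,0, 0,0,-0.08,0,0,0]' >/dev/null
python3 -m handwheel '[0,0,-0.05,0,0,0, 0,0,-0.03,0,0,0, 0,0,0,0,0,0, 0,0,0,0,0,0, 0,0,0,0,0,0]'
python3 -m handwheel '[0,0,0,0,0,0, 0,0,0,0,0,0, 0,0,0,0,0,0, 0,0,0,0,0,0]' 0.3
python3 -m handwheel '[0,0,0.2,0,0,0, 0,0,0.27,0,0,0, 0,0,0.27,0,0,0, 0,0,0.27,0,0,0, 0,0,0.1,0,0,0]' >/dev/null
python3 -m handwheel '[-0.15,0.2,0,0,0,0, -0.15,0.2,0,0,0,0, -0.15,0.2,0,0,0,0, 0,0.27,0,0,0,0, 0,0.27,0,0,0,0]' 0.0
python3 -m handwheel '[0,0.27,0,0,0,0, 0,0.27,0,0,0,0, 0,0.27,0,0,0,0, 0,0.27,0,0,0,0, 0,0.27,0,0,0,0]'
python3 - <<'E'
from h import *
o=[]
for nm,im,D,P in seecaddy():
    cv2.imwrite("pics/z_%s.png"%nm,im)
    for s in(-.33,-.2905,-.25,-.2105):
        Q=P[(D>0)&(abs(P[...,0]-.55)<.07)&(abs(P[...,1]-s)<.015)&(P[...,2]>.085)]
        print(s,len(Q),rect(Q),Q[:,2].max().round(4))
    Q=P[(D>0)&(abs(P[...,0]-.533)<.08)&(abs(P[...,1]+.004)<.08)&(P[...,2]>.068)&(P[...,2]<.09)]; print("bell",len(Q),Q.mean(0).round(4) if len(Q) else "")
    o.append(cv2.resize(im[180:300,180:460] if nm=="top" else im[120:390,290:430],(480,206) if nm=="top" else (300,578)))
c=np.zeros((578,780,3),np.uint8); c[:206,:480]=o[0]; c[:,480:]=o[1]; cv2.imwrite("pics/z1.png",c)
E
```

```text
time: 30.35
eef_pos: [0.5451, -0.2105, 0.1024]
tcp_rot: [-0.034, 0.999, -0.001, 0.0]
contact_force: [-3.5, 0.3, 5.9]
opening: 0.083
finger_force: 42.5
time: 30.68
eef_pos: [0.5447, -0.2099, 0.1003]
tcp_rot: [-0.034, 0.999, -0.0, 0.0]
contact_force: [0.1, -0.3, 0.8]
opening: 0.298
finger_force: 0.0
time: 31.52
eef_pos: [0.4759, -0.0378, 0.2668]
tcp_rot: [-0.033, 0.999, -0.0, 0.0]
contact_force: [1.3, -0.3, 0.1]
opening: -0.003
finger_force: 0.0
time: 31.93
eef_pos: [0.4766, 0.1657, 0.267]
tcp_rot: [-0.034, 0.999, 0.0, 0.0]
contact_force: [-0.6, -1.8, -0.5]
opening: -0.001
finger_force: 0.0
top caddy (array([ 0.5466, -0.2509]), array([0.1437, 0.2272]), 3.8)
-0.33 165 (array([ 0.5512, -0.3297]), array([0.0887, 0.011 ]), 4.5) 0.1229
-0.2905 157 (array([ 0.548 , -0.2906]), array([0.0898, 0.0101]), 3.6) 0.1251
-0.25 151 (array([ 0.5464, -0.2501]), array([0.0895, 0.0103]), 5.4) 0.122
-0.2105 137 (array([ 0.5402, -0.2106]), array([0.0877, 0.0098]), 4.6) 0.1236
bell 40 [ 0.5317 -0.006   0.0776]
side caddy (array([ 0.5791, -0.2486]), array([0.0833, 0.2297]), 3.8)
-0.33 119 (array([ 0.5766, -0.3262]), array([0.0449, 0.0133]), 0.3) 0.1245
-0.2905 152 (array([ 0.5692, -0.2901]), array([0.0535, 0.0201]), 6.8) 0.1217
-0.25 172 (array([ 0.5656, -0.2504]), array([0.0575, 0.0198]), 5.7) 0.1218
-0.2105 175 (array([ 0.5611, -0.2085]), array([0.0553, 0.014 ]), 5.6) 0.1222
bell 45 [ 0.5346 -0.0036  0.0773]
```

View pics/z1.png

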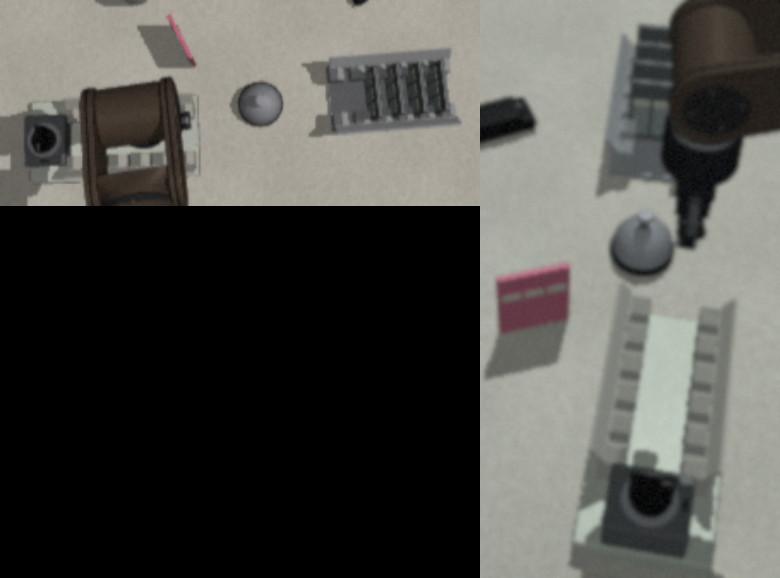

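All four plates stand fully down in the caddy, with their tops at about 0.12 m. In the top crop they are at (372-438, 90) with the fifth slot empty. The dryer is empty and the bell, at (261,103), has not moved. I go to press it.

```bash
python3 -m handwheel '[0.0755,-0.228,0,0,0,0, 0.0755,-0.228,0,0,0,0, 0.0755,-0.228,0,0,0,0, 0.0755,-0.228,0,0,0,0, 0.0755,-0.228,0,0,0,0]' >/dev/null
python3 -m handwheel '[0,0,-0.26,0,0,0, 0,0,-0.26,0,0,0, 0,0,-0.22,0,0,0, 0,0,0,0,0,0, 0,0,0,0,0,0]' >/dev/null
python3 -m handwheel '[0,0,0,0,0,0, 0,0,0,0,0,0, 0,0,0,0,0,0]'
python3 - <<'E'
from h import *
for nm in("top","side"):
    im,D,c=cam(nm);P=pts(D,c)
    Q=P[(D>0)&(abs(P[...,0]-.533)<.1)&(abs(P[...,1]+.004)<.1)&(P[...,2]>.02)&(P[...,2]<.09)]; print(rect(Q),len(Q))
    if nm=="side": cv2.imwrite("pics/b1.png",cv2.resize(im[180:270,310:430],(600,450),interpolation=cv2.INTER_CUBIC))
E
```

```text
time: 33.12
eef_pos: [0.5354, -0.0076, 0.1589]
tcp_rot: [-0.035, 0.999, -0.001, 0.003]
contact_force: [0.7, 0.5, -0.6]
opening: 0.001
finger_force: 0.0
(array([ 0.5196, -0.0049]), array([0.0744, 0.0129]), 81.8) 45
(array([0.5339, 0.0027]), array([0.0762, 0.0649]), 4.5) 531
```

View pics/b1.png

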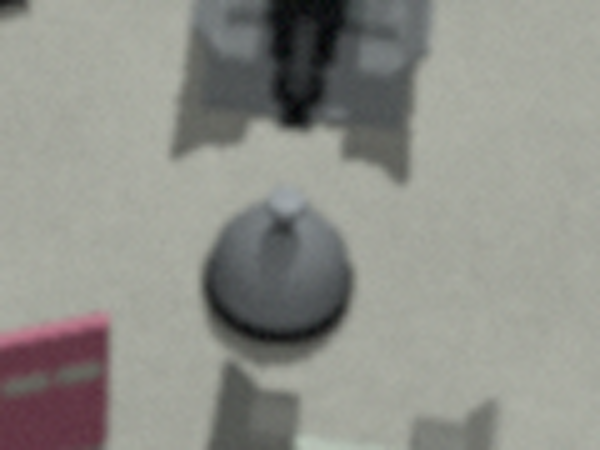

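The side crop shows the closed fingertips at (295,120), directly over the plunger head at (287,203). I press down slowly.

```bash
python3 -m handwheel '[0,0.02,-0.2,0,0,0, 0,0,-0.16,0,0,0, 0,0,0,0,0,0, 0,0,0,0,0,0]'
python3 -m handwheel '[0,0,-0.05,0,0,0, 0,0,-0.04,0,0,0, 0,0,0,0,0,0, 0,0,0,0,0,0, 0,0,0,0,0,0]'
python3 -m handwheel '[0,0,-0.03,0,0,0, 0,0,0,0,0,0, 0,0,0,0,0,0, 0,0,0,0,0,0]'
```

```text
time: 33.55
eef_pos: [0.5329, -0.0041, 0.1013]
tcp_rot: [-0.034, 0.999, 0.0, -0.001]
contact_force: [-0.3, -0.0, 0.8]
opening: -0.004
finger_force: 0.0
time: 33.97
eef_pos: [0.5356, -0.0047, 0.0903]
tcp_rot: [-0.034, 0.999, -0.001, 0.003]
contact_force: [3.2, 0.5, 3.7]
opening: -0.002
finger_force: 2.3
time: 34.3
eef_pos: [0.5358, -0.0047, 0.0888]
tcp_rot: [-0.035, 0.999, -0.0, 0.002]
contact_force: [-5.6, 1.0, 21.7]
opening: 0.002
finger_force: 10.9
```

21.7 N is well above the 5.5 N at the stop, so the plunger is fully down. I release it and retreat.

```bash
python3 -m handwheel '[0,0,0.1,0,0,0, 0,0,0.2,0,0,0, 0,0,0.27,0,0,0, 0,0,0.27,0,0,0, 0,0,0.27,0,0,0]'
python3 -m handwheel '[-0.1,0.2,0,0,0,0, -0.1,0.2,0,0,0,0, -0.1,0.2,0,0,0,0, 0,0.2,0,0,0,0, 0,0.2,0,0,0,0]'
python3 -m handwheel '[0,0,0,0,0,0, 0,0,0,0,0,0, 0,0,0,0,0,0, 0,0,0,0,0,0, 0,0,0,0,0,0]'
python3 - <<'E'
from h import *
for nm,im,D,P in seecaddy():
    Q=P[(D>0)&(abs(P[...,0]-.533)<.08)&(abs(P[...,1]+.004)<.08)&(P[...,2]>.066)&(P[...,2]<.09)]; print("bell",len(Q),Q.mean(0).round(4) if len(Q) else "")
    for s in(-.33,-.2905,-.25,-.2105):
        Q=P[(D>0)&(abs(P[...,0]-.55)<.07)&(abs(P[...,1]-s)<.015)&(P[...,2]>.085)]
        print(s,len(Q),rect(Q),Q[:,2].max().round(4))
E
```

```text
time: 34.72
eef_pos: [0.532, -0.0041, 0.2508]
tcp_rot: [-0.034, 0.999, 0.0, -0.002]
contact_force: [0.8, -0.7, 0.2]
opening: 0.005
finger_force: 0.0
time: 35.13
eef_pos: [0.4867, 0.1467, 0.2496]
tcp_rot: [-0.034, 0.999, -0.0, -0.001]
contact_force: [0.4, -0.4, 1.0]
opening: 0.004
finger_force: 0.0
time: 35.55
eef_pos: [0.4886, 0.1446, 0.25]
tcp_rot: [-0.034, 0.999, -0.0, -0.0]
contact_force: [-0.2, 0.4, 0.9]
opening: -0.0
finger_force: 0.0
top caddy (array([ 0.5468, -0.2509]), array([0.144 , 0.2279]), 3.7)
bell 40 [ 0.5317 -0.006   0.0776]
-0.33 162 (array([ 0.5511, -0.3297]), array([0.0888, 0.0109]), 3.3) 0.124
-0.2905 156 (array([ 0.548 , -0.2906]), array([0.0896, 0.0107]), 4.5) 0.1234
-0.25 144 (array([ 0.5461, -0.2503]), array([0.0885, 0.0096]), 4.0) 0.1235
-0.2105 139 (array([ 0.5405, -0.2107]), array([0.088 , 0.0094]), 3.6) 0.1258
side caddy (array([ 0.5884, -0.2489]), array([0.0646, 0.2346]), 3.8)
bell 46 [ 0.5345 -0.0035  0.0771]
-0.33 89 (array([ 0.5817, -0.3282]), array([0.0354, 0.0164]), 6.6) 0.1234
-0.2905 100 (array([ 0.5776, -0.2885]), array([0.0358, 0.0188]), 1.9) 0.1224
-0.25 112 (array([ 0.5753, -0.2484]), array([0.038 , 0.0174]), 3.2) 0.1214
-0.2105 106 (array([ 0.5732, -0.2071]), array([0.0308, 0.0147]), 11.5) 0.1218
```

```bash
python3 -c "
from plant import ctrl; print(ctrl.sign_off())"
```

```text
the job is handed in; nothing more can be done
None
```

I turned the switch to its stop and back, moved all four plates from the dryer into caddy slots of their own, rang and released the bell, and handed the job in; the hand-in returned no verdict.

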